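# Load the marking press and hold its run lever level

### The job

A brass fitting is waiting in the open loading drawer of the bench marking press. Push the drawer fully home until it seats in its catch, and only then press the spring-loaded run lever down until it is level and keep it level for at least three seconds; never push it down to its bottom stop, which trips the press. Finish while still holding the lever level, and leave the hammer, tin and grinding disc where they are.

Things in the scene. Friction and masses are not known exactly. Their poses are not given: they have to be found in the camera images.
- press: Bench marking press, fixed. Grey base 240 (x) x 200 (y) x 110 mm high; on its back half a dark C-frame 70 mm wide, 235 mm high, whose arm reaches forward to x = -10 mm. Origin: centre of the base's underside; -x points out of the drawer's front, roughly towards the robot. With the drawer home its front face lies at x = -120 mm.
- drawer (a joint): Opening of the loading drawer in m along the press's -x: 0 = home; starts 0.05 to 0.10. Friction about 1 N. Aluminium front panel 196 mm wide, 18 to 108 mm above the table. A sprung catch resists over the last 18 mm (about 9 N push in all); from about 7 mm it snaps the drawer home and keeps it there; short of that it stays ajar.
- drawer_pull (a point): Middle of the drawer's dark bar handle: 10 mm thick, 100 mm long along the press's y axis, its axis 30 mm in front of the drawer's front face and 70 mm above the table; at x = -150 mm of the press when the drawer is home. Pushing on the bar or on the front panel moves the drawer.
- lever_stand: Stand of the hold-to-run lever, fixed, left or right of the press: foot plate 220 (x) x 90 (y) x 14 mm, grey pivot block 106 mm high at its +x end. Origin: centre of the foot's underside. Pivot at (60, 0, 100) mm; the lever points along the stand's -x, roughly towards the robot. With the lever level, the pad's top centre is at (-60, 0, 106) mm.
- run_lever (a joint): Angle of the run lever in rad, growing as it is pressed down: 0 = released, sloping up at 0.5 rad (29 degrees); 0.5 = level; 0.85 = bottom stop. A spring returns it: about 2 N on the pad starts it moving, about 5 N hold it level, about 8 N at the stop.
- lever_pad (a point): Centre of the top face of the lever's black rubber pad (50 mm along the lever, 45 mm wide, 12 mm thick), 120 mm from the pivot. Axes: x along the lever towards the pivot, z out of the pad's top. Released it lies about 163 mm above the table, level 106 mm.
- tin: Bystander: open steel tin with a yellow band, 80 mm across, 100 mm high, on the other side of the press from the lever. Origin under its centre.
- hammer: Bystander: hammer lying across the bench between robot and press, under 40 mm high. Origin under its middle.
- disc: Bystander: flat grey grinding disc, 100 mm across, 12 mm thick, lying on the bench. Origin under its centre.
There are look-alikes about, which are no part of the job. What is shaped like the lever_stand but purple is not meant.

How it is judged (in metres and radians):
On the way, in this order (a step that is already met when the one before it is completed fails the run):
1. the drawer is seated fully home (value of joint drawer below 0.003 m), for 0.3 s.
2. with the drawer home, the lever is held level for 3 s (value of joint drawer below 0.003 m and value of joint run_lever between 0.42 and 0.58 rad), for 3 s.
At the end, for the whole second after the job is handed in: The drawer is home (within 3 mm) and the robot is still pressing the lever (more than 1.5 N), holding it still and level (within 0.08 rad, 4.6 degrees) (all of step 2 and velocity of joint run_lever between -0.1 and 0.1 rad/s and contact force between any of the fingers, the arm and lever_stand above 1.5 N); the arm keeps its last pose, push and grip.
It fails at once if the lever is pushed down to its bottom stop (beyond 0.75 rad) (value of joint run_lever above 0.75 rad).
It fails at once if the lever is pressed (beyond 0.25 rad) before the drawer is home (value of joint run_lever above 0.25 rad and value of joint drawer above 0.01 m).
It fails at once if a bystander is moved by more than 30 mm (distance of any of tin, hammer, disc from where it was at the start of the episode above 0.03 m).
It also fails if it takes over 51 s, if anything falls off the work surface, if the arm or the gripper's body presses on something with over 40 N, if the wrist force passes 120 N, or if a joint passes its speed limit or range.

### The arm

A 7-joint arm with a two-finger parallel gripper is mounted at the origin on the work surface. World frame = base frame: x ahead of the robot, y to its left, z up, the work surface at z = 0. Lengths are in mm, angles in rad, forces in N, time in s.
With the tool pointing down it reaches from about 425 to 875 mm from the base axis. Payload 4.7 kg.
Tool frame: the origin (TCP) lies on the centre line of the jaws, within the pads' length; the fingertips stand env.tcp_to_tips ahead of it and the grasp point (between the pads) lies 3 mm ahead of it (env.tcp_to_tips is the distance from the TCP to the fingertips, in mm); z points along the fingers, y is the line along which they close (so a half turn about z gives the same grasp; the last joint's range is limited). The gripper opens to 85 mm and grips with 20 to 120 N. Pads are 22 mm wide; open, the fingers measure 114 mm over their backs; the gripper's body (76 mm by 85 mm) begins 54 mm behind the grasp point. The pads swing forward as they close: fully open they stand 13 mm farther back than shut.
Start: joints at [1.361, 0.321, -0.07, 1.45, 0.023, 1.371, -0.057], TCP at [144.237, -633.812, 253.349] pointing down, gripper open.
Joint ranges: [-2.86, 2.86], [-0.3, 2.09], [-1.38, 1.24], [0.06, 2.45], [-1.56, 4.7], [0.09, 2.05], [-2.69, 2.69]. Speed limits (rad/s): [2.57, 2.57, 3.14, 3.14, 3.14, 3.14, 3.14].

### API

Orientations are given as a unit quaternion [w, x, y, z].
In Python, from plant import env gives the robot as it stands. The module is installed in compiled form; this text tells all that it offers. Calls block until the motion is done:
- env.goto(position, orientation): joint-space move of the TCP to a pose.
- env.move_linear(position, frame=None, rate=150, max_force=None): straight line of the TCP; frame=None keeps the orientation; rate is the mean speed in mm/s. With max_force (N) it stops when the force on the tool has changed by that much, and returns True; else False.
- env.movej(angles): joint-space move.
- env.move_gripper(opening, effort=None): opening from 0.0 (shut) to 1.0 (fully open); effort is the grip in N (None keeps the last); returns when the fingers have stopped.
- env.sleep(seconds).
- env.inverse_kinematics(position, orientation): joint angles nearest the present ones, or None.
- env.observe(): the state.
- env.camera(name): name is "scene" or "top" or "wrist"; returns the picture (420x560x3 uint8, red, green, blue); there is no depth.
- env.calibration(name): a dict with "fx", "fy", "cx", "cy" (pixels), "k1" (the pictures are not rectified: a ray, as slopes to the right and down, at radius r is drawn at 1 + k1 r^2 times it, then the intrinsics apply), "origin" and "orientation" of the camera in the world; the wrist camera has in their place "mount" (4x4, takes a point from camera to tool coordinates, whose origin is the TCP and whose axes are the flange's). Camera axes: x right, y down, z forward; pixel columns grow to the right and rows downward; lengths in mm; the calibration is good to about 2 mm. A picture is of the moment at which its call begins: read the wrist's pose just before it. calibration takes no time and is no camera call.
A pose or a line that the arm cannot do raises env.IKError and nothing moves.
- env.job_done(): hands the job in; it is judged then, once.
The state is a dict: "time_s": time; "joints": joint angles; "dq": joint speeds; "effort": joint torques, N m; "position": TCP position; "ee_rot": TCP orientation; "ft_force": force on the tool from outside, world axes, zero at the start; "wrist_torque": the same for the moment, N m; "width": opening from 0.0 (shut) to 1.0 (fully open); "finger_force": force on a finger pad.
Only numpy, scipy, OpenCV 4.12 (cv2) and the standard library are available. Lean on these libraries where they do the work, as an engineer would, in place of code of your own. Each camera call takes 0.05 s, during which the arm holds its last target. There are 200 camera calls.

## Working session

There is one attempt and no reset: what is moved stays moved. The work goes in short steps, each a Python script; the robot and the scene stay as the last script left them, time stands still between calls to the robot, and variables do not carry over. Pictures are saved under pics/ and viewed, at most 10 in all, crops included, and the job is handed in when it is done.

```bash
mkdir -p pics; python3 - <<'E'
from plant import env
import cv2
for n in ("scene","top"):
    cv2.imwrite(f"pics/{n}0.png",env.camera(n)[:,:,::-1]); print(n,env.calibration(n))
o=env.observe();print(o["time_s"],o["position"],o["ee_rot"],env.tcp_to_tips,o["width"])
E
```

```text
scene {'fx': 507.07765122061494, 'fy': 507.07765122061494, 'cx': 278.98789640900856, 'cy': 213.80741536512485, 'k1': 0.04168165820446517, 'origin': array([1088.13235531, 1079.00797949, 1096.90583461]), 'orientation': array([-0.11143905,  0.24527943,  0.87617689, -0.39966662])}
top {'fx': 379.9257223637567, 'fy': 379.9257223637567, 'cx': 275.64623793832794, 'cy': 206.8391982470141, 'k1': -0.04088712329074659, 'origin': array([ 407.02733996,   90.54303546, 1170.65567014]), 'orientation': array([-0.03094238,  0.71638445, -0.69593977,  0.03877792])}
0.1 [ 144.09547168 -633.37718633  252.32793945] [-8.45271215e-04  9.93746740e-01  1.11654299e-01 -1.41406007e-04] 22.0 0.9967235886725009
```

View pics/scene0.png

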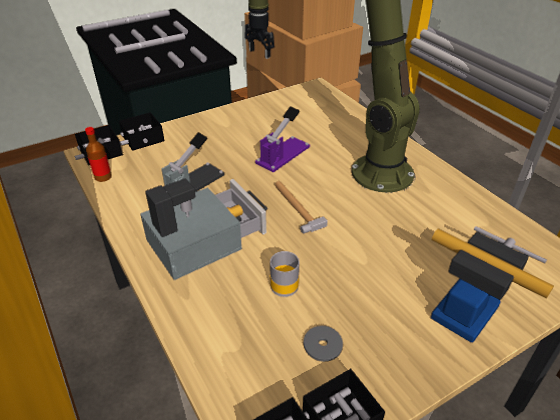

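View pics/top0.png

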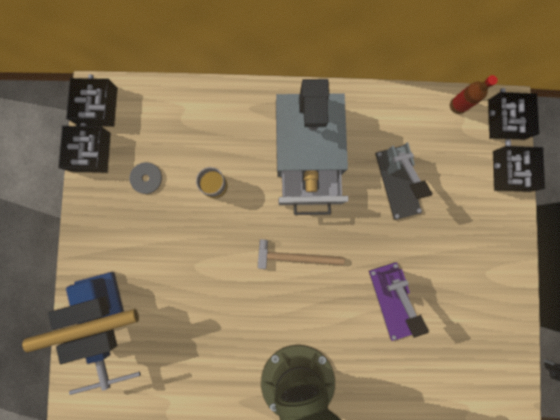

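The top view shows the press base at about (311,133), its open drawer front at (313,200) and the grey lever stand at (400,182) with its pad at (421,188). The purple decoy is at (398,300), the hammer at (300,255), the tin at (211,182) and the disc at (146,178). I'll enlarge the area I need.

```bash
cat > h.py <<'E'
import numpy as np, cv2
from scipy.spatial.transform import Rotation as R
def quat(q): return R.from_quat([q[1],q[2],q[3],q[0]])
def ray(c,uv):
    K=np.array([[c["fx"],0,c["cx"]],[0,c["fy"],c["cy"]],[0,0,1.]])
    p=cv2.undistortPoints(np.array([[uv]],float),K,np.array([c["k1"],0,0,0.]))[0,0]
    return quat(c["orientation"]).apply([p[0],p[1],1.])
def onz(c,uv,z):
    d=ray(c,uv);o=np.array(c["origin"]);return o+d*(z-o[2])/d[2]
def proj(c,P):
    q=quat(c["orientation"]).inv().apply(np.array(P)-c["origin"]);x,y=q[0]/q[2],q[1]/q[2];s=1+c["k1"]*(x*x+y*y)
    return np.array([c["fx"]*x*s+c["cx"],c["fy"]*y*s+c["cy"]])
E
python3 - <<'E'
import cv2
a=cv2.imread("pics/top0.png")[70:220,250:450];cv2.imwrite("pics/c1.png",cv2.resize(a,None,fx=4,fy=4,interpolation=cv2.INTER_CUBIC))
a=cv2.imread("pics/scene0.png")[120:280,130:290];cv2.imwrite("pics/c2.png",cv2.resize(a,(600,600),interpolation=cv2.INTER_CUBIC))
E
```

```text
(no output)
```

View pics/c1.png

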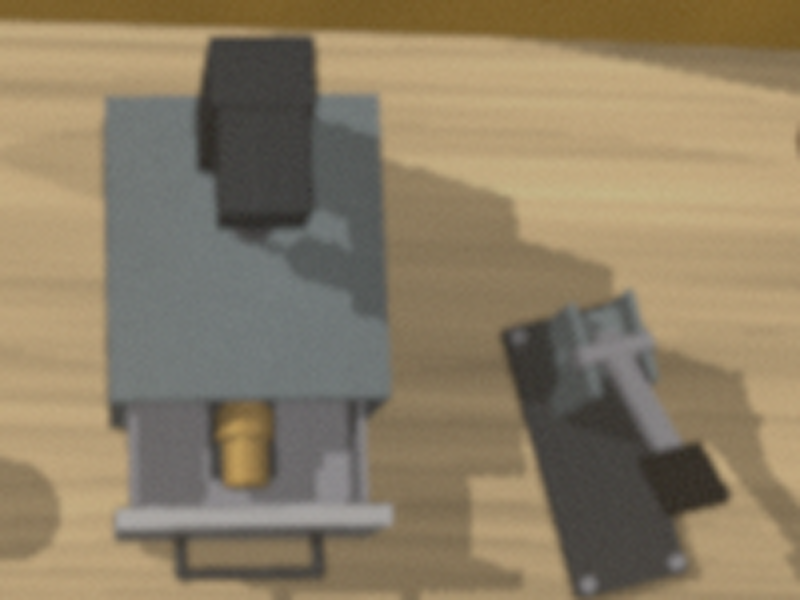

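View pics/c2.png

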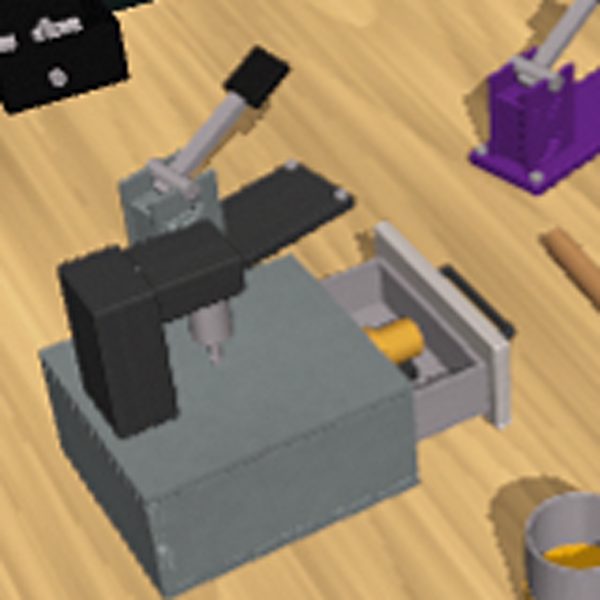

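The crops show these points. In c1, the base-top corners are (106,97), (379,95), (390,402) and (110,404), and the drawer front edge runs (117,531)–(392,525). The bar runs (180,575)–(322,573). The foot corners are (502,330), (580,597) and (690,570), and the pad centre is (685,478). In c2 the pad centre is (257,76).

```bash
python3 - <<'E'
from plant import env
from h import *
t=env.calibration("top");s=env.calibration("scene")
f=lambda a:(np.array(a)+.5)/4-.5+[250,70]
g=lambda a:(np.array(a)+.5)/3.75-.5+[130,120]
np.set_printoptions(precision=1,suppress=True)
for n,z,L in (("base",110,[(106,97),(379,95),(390,402),(110,404)]),("front",108,[(117,531),(392,525)]),("bar",75,[(180,575),(322,573)]),("foot",14,[(502,330),(580,597),(690,570)]),("pad",163,[(685,478),(640,455),(703,443),(729,495),(668,513)]),("pivotbar z100",104,[(580,355),(648,340)])):
    P=np.array([onz(t,f(p),z)[:2] for p in L]);print(n,P.tolist())
    if n=="base":
        print("centre",P.mean(0),"yaw",np.degrees(np.arctan2(*(P[0]-P[3]+P[1]-P[2])[::-1])))
    if n=="foot":
        c=(P[0]+P[2])/2;u=P[0]-P[1];print("centre",c,"yaw",np.degrees(np.arctan2(u[1],u[0])),np.linalg.norm(u),np.linalg.norm(P[1]-P[2]))
        u/=np.linalg.norm(u);print("pad level",c-60*u,"released",c+60*u-105*u+0)
print("scene base",[onz(s,g(p),110)[:2] for p in [(42,352),(152,498),(414,392),(288,255)]])
print("scene foot",[onz(s,g(p),14)[:2] for p in [(289,160),(354,203)]])
d1,d2=ray(t,f((685,478))),ray(s,g((257,76)));A=np.c_[d1,-d2];k=np.linalg.lstsq(A,s["origin"]-t["origin"],rcond=None)[0]
print("pad tri",t["origin"]+d1*k[0],s["origin"]+d2*k[1])
E
```

```text
base [[841.4129367124308, 88.20879033514088], [850.0454442377338, -110.44434994103896], [623.0722797506847, -120.01944166209726], [615.3474570138609, 78.99945069100417]]
centre [732.5 -15.8] yaw 2.3743062859287494
front [[525.242221123782, 71.52118543870272], [535.2985942134433, -122.6217605415025]]
bar [[498.24076238993996, 24.458309325975563], [502.70754795243965, -78.57213163286063]]
foot [[702.6489037218098, -226.62677894005714], [495.31615046554566, -287.3867135202395], [518.6471321245521, -373.4718592444637]]
centre [ 610.6 -300. ] yaw 16.33349538199235 216.05240156733032 89.1907339331492
pad level [ 553.1 -316.9] released [ 567.5 -312.7]
pad [[566.7017229560736, -310.91258261071033], [581.4598233763714, -280.1247784813579], [591.1078218761454, -323.61766800452614], [556.0334454794017, -341.090427653364], [542.4631260008355, -298.9903132512941]]
pivotbar z100 [[663.2214854555123, -258.67033975776474], [676.0126579648932, -308.50288705117725]]
scene base [array([ 848. , -106.7]), array([835.7,  90.3]), array([619.4,  87.6]), array([ 629.3, -119.3])]
scene foot [array([ 519.2, -373.1]), array([ 496.5, -276.5])]
pad tri [ 567.  -311.5  161.4] [ 565.  -310.2  160.6]
```

```bash
python3 - <<'E'
from plant import env
from h import *
np.set_printoptions(precision=1,suppress=True)
a=np.radians(2.4);u=np.array([np.cos(a),np.sin(a)]);o=np.array([726,-16.])
q=[0,np.cos(a/2),np.sin(a/2),0]
P=lambda x,z:[*(o+x*u),z]
env.move_gripper(0.0)
env.goto(P(-275,230),q); env.move_linear(P(-275,78))
f0=env.observe()["ft_force"]
r=env.move_linear(P(-155,78),rate=40,max_force=25)
b=env.observe();print(r,b["position"],(np.array(b["position"][:2])-o)@u,b["ft_force"]-f0,b["time_s"])
env.move_linear([b["position"][0]-30*u[0],b["position"][1]-30*u[1],78],rate=100)
t=env.camera("top");cv2.imwrite("pics/t1.png",cv2.resize(t[70:220,250:450,::-1],None,fx=4,fy=4,interpolation=cv2.INTER_CUBIC))
print(env.observe()["time_s"],env.observe()["ft_force"])
E
```

```text
True [561.5 -22.7  77. ] -164.6688574119763 [-0.3  0.4 -0.8] 7.05
7.5333 [0.3 0.3 0.2]
```

View pics/t1.png

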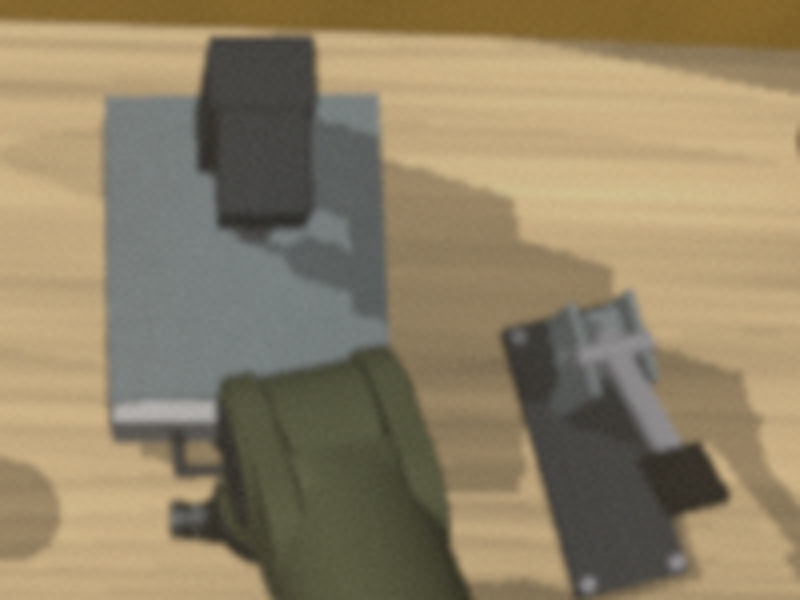

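The drawer panel now sits flush with the base edge (c1 row ~402) and the lever is still released. I'll confirm with a second push, which should hit a hard stop straight away, and then go to the lever.

```bash
python3 - <<'E'
from plant import env
from h import *
np.set_printoptions(precision=1,suppress=True)
a=np.radians(2.4);u=np.array([np.cos(a),np.sin(a)]);o=np.array([726,-16.])
P=lambda x,z:[*(o+x*u),z]
for k,F in enumerate((4,30)):
    r=env.move_linear(P(-155,78),rate=25,max_force=F)
    b=env.observe();print(r,(np.array(b["position"][:2])-o)@u,b["ft_force"],b["time_s"])
env.move_linear(P(-215,78)); env.move_linear(P(-240,240))
t=env.calibration("top")
# lever
a=np.radians(16.3);v=np.array([np.cos(a),np.sin(a)]);c=np.array([610.6,-300.])
q=[0,np.cos(a/2),np.sin(a/2),0]; xy=c-52*v
env.goto([*xy,240],q)
f0=env.observe()["ft_force"]
r=env.move_linear([*xy,175],rate=60,max_force=1.5)
b=env.observe();print(r,b["position"],b["ft_force"]-f0,b["time_s"])
for n in ("scene","top"): cv2.imwrite(f"pics/{n}2.png",env.camera(n)[:,:,::-1])
s=cv2.imread("pics/scene2.png")[110:270,130:290];p=cv2.imread("pics/top2.png")[120:220,330:430]
cv2.imwrite("pics/m2.png",np.hstack([cv2.resize(i,(400,400),interpolation=cv2.INTER_CUBIC) for i in (s,p)]))
E
```

```text
True -164.74106048422232 [-1.  -0.7  0.2] 8.6667
True -164.43077240835245 [-0.4  0.  -0. ] 9.0583
True [ 559.7 -314.3  187.6] [ 1.  -0.3  0.3] 12.725
```

View pics/m2.png

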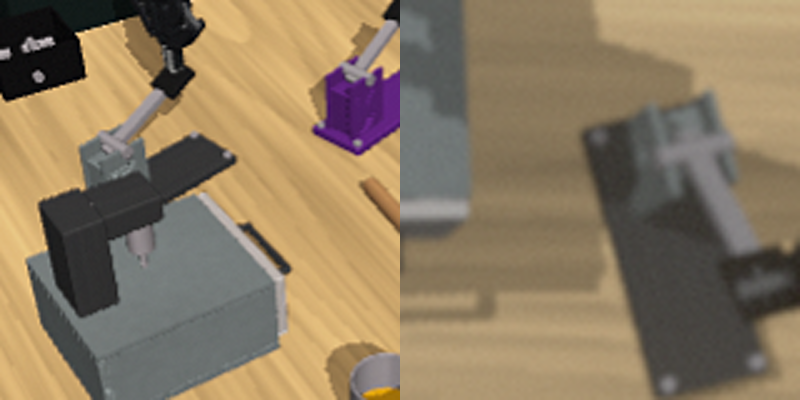

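The drawer is home: the second push hit the same hard stop and the panel is flush. The fingertips are on the pad (left tile, about (175,75)). Next I press down in steps while watching the force.

```bash
python3 - <<'E'
from plant import env
from h import *
np.set_printoptions(precision=1,suppress=True)
b=env.observe();x,y=b["position"][:2]
a=np.radians(16.3);v=np.array([np.cos(a),np.sin(a)]);xy=np.array([610.6,-300.])-52*v
for z in (180,170,160,150,142,136,131):
    env.move_linear([*xy,z],rate=40);env.sleep(.2);b=env.observe();print(z,b["position"],b["ft_force"],b["time_s"])
for n in ("scene","top"): cv2.imwrite(f"pics/{n}3.png",env.camera(n)[:,:,::-1])
s=cv2.imread("pics/scene3.png")[110:210,150:250];p=cv2.imread("pics/top3.png")[120:220,330:430]
cv2.imwrite("pics/m3.png",np.hstack([cv2.resize(i,(400,400),interpolation=cv2.INTER_CUBIC) for i in (s,p)]))
s_=env.calibration("scene");t=env.calibration("top")
# expected pad-top corners & centre when level, in tile pixels
w=np.array([-v[1],v[0]]);c=np.array([610.6,-300.])
for i,j in ((-85,-22),(-85,22),(-35,22),(-35,-22)):
    Q=[*(c+i*v+j*w),106];print((i,j),(proj(s_,Q)-[150,110])*4,(proj(t,Q)-[330,120])*4+[400,0])
E
```

```text
180 [ 560.9 -314.8  180.3] [ 1.1 -0.4  2. ] 13.4
170 [ 560.6 -314.7  170.2] [-0.2  0.   2.3] 14.0
160 [ 560.7 -314.6  160.2] [-1.2  0.   3.2] 14.6
150 [ 560.6 -314.7  150.2] [-2.  -0.8  3.9] 15.2
142 [ 560.8 -314.7  142.3] [-1.5 -1.5  4.1] 15.75
136 [ 560.8 -314.8  136.3] [-1.8 -2.3  5. ] 16.25
131 [ 560.8 -314.7  131.3] [-1.  -2.5  5. ] 16.725
(-85, -22) [213.9 144.5] [779.8 333.3]
(-85, 22) [247.6 163.5] [721.5 348.8]
(-35, 22) [203.7 187.8] [701.6 281.3]
(-35, -22) [170.1 168.1] [759.7 266.1]
```

View pics/m3.png

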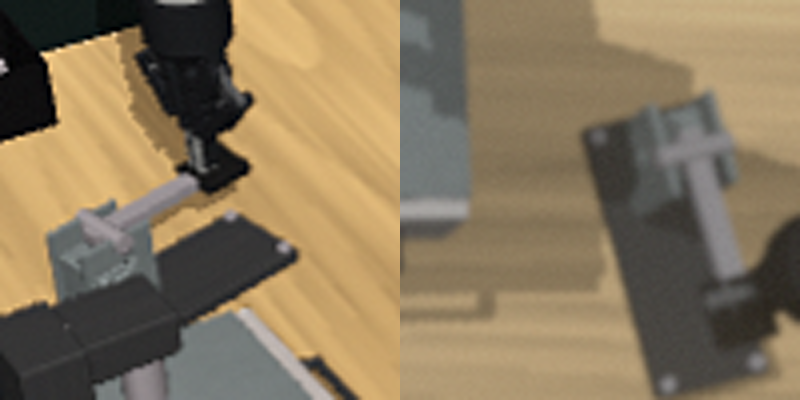

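The pad corner is seen at about (248,165) and (206,190). For a level lever I predicted (248,164) and (204,188), and the force is 5 N, so it's level. I'll lower it 1.5 mm, hold and hand in.

```bash
python3 - <<'E'
from plant import env
b=env.observe()["position"]
env.move_linear([560.7,-314.6,129.5],rate=20);env.sleep(4.5)
o=env.observe();print(o["position"],o["ft_force"],o["time_s"])
print(env.job_done())
E
```

```text
[ 560.62149368 -314.74293313  129.62217607] [-1.46346648 -2.19078236  5.36311626] 21.575
the job is handed in; nothing more can be done
None
```

I pushed the drawer home until it hit its hard stop, then held the run lever level at about 5 N for over 4 s and handed the job in at 21.6 s while still pressing; the judge's result was not shown.

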